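Unpin the slide incubator and hold its lid at the index arm

ROBOT

A 6-joint arm with a two-finger parallel gripper is mounted at the origin on the work surface. World frame = base frame: x ahead of the robot, y to its left, z up, the work surface at z = 0. Lengths are in mm, angles in rad, forces in N, time in s.
With the tool pointing down it reaches from about 275 to 750 mm from the base axis. Payload 10.2 kg.
Tool frame: the origin (TCP) lies midway between the tips of the shut fingers; the grasp point (between the pads) lies 19 mm behind it; z points along the fingers, y is the direction in which the jaws open and shut (so a half turn about z gives the same grasp; the last joint's range is limited). The gripper opens to 85 mm and grips with 20 to 120 N. Pads are 22 mm wide; open, the fingers measure 114 mm over their backs; the gripper's body (76 mm by 85 mm) begins 54 mm behind the grasp point. The pads swing forward as they close: fully open they stand 13 mm farther back than shut.
Start: joints at [-1.494, 0.313, 1.498, -0, 1.331, -0.223], TCP at [155.035, -501.593, 205.794] pointing down, gripper open.
Joint ranges: [-2.94, 2.94], [-0.97, 2.17], [0.19, 2.56], [-1.23, 4.37], [0.02, 3.11], [-2.88, 2.88]. Speed limits (rad/s): [2.39, 2.39, 3.01, 3.14, 3.14, 3.14].

INTERFACE

Orientations are given as a unit quaternion [w, x, y, z].
In Python, from rig import sense, optics, ctrl gives the robot as it stands.
- The arm moves only by the tool play_rows, never from a script. Its argument "plan" is a list of rows, each a list of 7 numbers: the shift along the world's x, y, z in mm, then the turn, a rotation vector about the world's x, y, z in rad, then the opening, from -1 (shut) to 1 (fully open), so that 0 is half open. A call has 1 to 5 rows; each row shifts and turns the pose as measured when the row begins; what a row does not reach is not made up. A row lasts 1/12 s, in which the tool goes at most 41.7 mm and 7.16 degrees, less where a joint would pass 70% of its speed; a pose out of reach is approached as far as the arm can. A call is refused whole if a number of a shift passes 41.7 or a number of a turn 0.125, either way. A call with a gripper value outside its range is refused whole. The fingers move at their own pace and stop on an object; "grip_force" is the grip in N (left out, the last holds). Time passes only in rows, so rows that do not move let the fingers close. It gives the time, the measured TCP pose, the force and the opening at its end, in the units of the state.
- sense(): the state, without advancing time (a new reading comes with each control period).
- optics.capture(name): name is "side" or "top" or "wrist"; returns a dict with "img" (480x640x3 uint8, blue, green, red), "fx", "fy", "cx", "cy" (pixels), "world_to_cam" (4x4, takes a point from world to camera coordinates). Camera axes: x right, y up, looking along -z (the intrinsics and any distortion apply to the point x, -y, -z); pixel columns grow to the right and rows downward; lengths in mm; the calibration is good to about 2 mm. The wrist camera is an equidistant fisheye: a pixel r from the principal point sees the ray r / f radians off the axis. A picture is of the moment at which its call begins. There is no depth.
- ctrl.finish_job(): hands the job in, once; it reports no verdict.
The state is a dict: "time_s": time; "joints": joint angles; "dq": joint speeds; "tau": joint torques, N m; "eef_pos": TCP position; "ee_rot": TCP orientation; "force": force on the tool from outside, world axes, zero at the start; "wrist_torque": the same for the moment, N m; "grip_width": opening from 0.0 (shut) to 1.0 (fully open).
Only numpy, scipy, OpenCV 4.12 (cv2) and the standard library are available. Lean on these libraries where they do the work, as an engineer would, in place of code of your own. Each camera call takes 0.05 s, during which the arm holds its last target. There are 200 camera calls.

TASK

Draw the yellow-handled lock pin straight out of the front of the slide incubator and lay it in the blue V notch on the incubator's side, with its yellow grip hanging out beyond the open end. Then take the lid by its black bar, swing it up until the lid's edge lines up with the red index arm, and hold it there: the program finishes still holding the lid, which would fall shut if let go. Leave the red arm as it is set and the other things on the bench where they are.

Things in the scene. Friction and masses are not known exactly. Their poses are not given: they have to be found in the camera images.
- station: White slide incubator fixed to the bench, 200 (x) x 240 (y) x 100 high; origin under the centre of the box, z up, +x to the back, front face at x = -100. The bore for the lock pin is at its front near the -y end, the blue V notch on its -y side.
- bore (a point): Outer mouth of the bore (station x = -117, y = -118, z = 75), axes as the station's. The bore is square, 12.5 wide, along y, through two dark steel lugs (y -118 to -104 and -86 to -58, 34 proud of the front face, z 58 to 94); an eye of the lid hangs between them, and the pin through all three locks the lid.
- pin: Lock pin, level, about 60 g: yellow grip (diameter 18, length 34), then a steel shaft (diameter 10, length 75). Origin at the grip's centre; +y along the shaft to its tip; centre of mass about 40 along +y. At first the shaft is in the bore, parallel to the station's y, grip outside on the -y side, origin 29 to 33 from the mouth; drawn along the station's -y it slides freely and is clear after 66.
- notch (a point): Where the centre of the pin's grip belongs once parked: station x = -10, y = -222, z = 75; axes as the station's. The notch is an open-topped blue 90-degree V groove (42 wide at the top, rims at z 89, vertex at z 68) along y from y = -196 to -128; the shaft lies in it, tip towards the incubator, the grip beyond the outer end.
- lid (a joint): Lid angle in rad: 0 closed, grows as the front edge rises, stop at 1.3. The lid is a blue frame with a clear window, 200 x 240 x 14, about 0.5 kg with its bar; it falls shut when let go.
- lid_bar (a point): Black round bar handle of the lid, diameter 14, 100 long along y, 84 free between its two steel arms; origin at its centre, 250 from the hinge line and 50 in front of the lid's front edge. Turns with the lid: x points along the lid to the hinge, y along the bar. At height 107 when the lid is closed.
- hinge (a point): Point on the lid's hinge line, straight behind the bar's centre (station x = 100, y = 20, z = 107). The hinge line runs along the station's y, at mid-thickness of the lid. Axes as the station's.
- index (a joint): Angle of the red index arm in rad, on the same hinge line and same scale as the lid: the lid is at the mark when both are equal. Stiff clamp; set differently each time.
- index_tip (a point): Tip of the red index arm (200 long, 6 wide, 8 thick), which stands beside the lid's +y edge, 20 from it; x points along the arm to the hinge.
- reagent: Bystander: amber reagent bottle, diameter 60, height 130; origin under its centre.
- dish: Bystander: flat white dish, diameter 92, height 16; origin under its centre.
- slide_box: Bystander: blue and white closed slide box, 85 x 100 x 34; origin under its centre.
- beaker: Bystander: glass beaker, diameter 72, height 90; origin under its centre.
- tip_rack: Bystander: grey rack of yellow pipette tips, 120 x 85 x 61; origin under its centre.
- stain_jar: Bystander: glass jar with blue cap, diameter 54, height 70; origin under its centre.
- salt_jar: Bystander: white jar with white cap, diameter 54, height 85; origin under its centre.

How it is judged:
By the outcome, as a careful person would: the job done as asked, in the order asked, and still so for the second after the job is handed in, while the arm keeps its last pose, push and grip.
It also fails if it takes over 61 s, if anything falls off the work surface, if the arm or the gripper's body presses on something with over 40 N, if the wrist force passes 120 N, or if a joint passes its speed limit or range.

## Working session

There is one attempt and no reset: what is moved stays moved. The work goes in short steps, Python scripts to look and compute and a tool call to move; the robot and the scene stay as the last step left them, time stands still between calls to the robot, and variables do not carry over. Pictures are saved under pics/ and viewed, about 8 in all and at most 12, crops included, and the job is handed in when it is done.

Besides the shell and the picture viewer there is one more tool, called as name([rows], argument=value, ...), one row to a line, values as JSON. play_rows: Moves the arm, as the interface text tells. Its arguments: {"type":"object","properties":{"plan":{"type":"array"},"grip_force":{"type":"number"}},"required":["plan"]}

```bash
ls; mkdir -p pics; python3 - <<'E'
from rig import sense, optics
import cv2, numpy as np
s=sense(); print({k:np.round(v,3).tolist() for k,v in s.items()})
for n in("side","top"):
    c=optics.capture(n); cv2.imwrite(f"pics/{n}0.png",c["img"]); print(n,c["fx"],c["fy"],c["cx"],c["cy"],[k for k in c]); print(np.round(c["world_to_cam"],4).tolist())
    np.savez(f"pics/{n}0.npz",**c)
E
```

```text
pics
{'time_s': 0.0, 'joints': [-1.494, 0.313, 1.498, 0.0, 1.331, -0.223], 'dq': [0.001, -0.0, -0.001, -0.002, 0.0, -0.0], 'tau': [0.002, -41.226, -25.974, -0.0, 0.004, -0.0], 'eef_pos': [155.011, -501.293, 205.236], 'ee_rot': [-0.001, 0.989, 0.149, 0.0], 'force': [-0.047, -0.339, -0.468], 'wrist_torque': [0.002, 0.008, 0.005], 'grip_width': 0.999}
side 622.9048365050426 622.9048365050426 321.40410243315387 242.78899056637846 ['img', 'fx', 'fy', 'cx', 'cy', 'world_to_cam']
[[0.7419, -0.6705, 0.0032, -414.7511], [0.3542, 0.3959, 0.8472, -258.0103], [-0.5693, -0.6274, 0.5312, -1330.0354], [0.0, 0.0, 0.0, 1.0]]
top 621.3325538127535 621.3325538127535 320.8991360084092 245.5682981105 ['img', 'fx', 'fy', 'cx', 'cy', 'world_to_cam']
[[0.0129, -0.9999, -0.0023, -7.6537], [0.9864, 0.0124, 0.1637, -559.777], [-0.1637, -0.0043, 0.9865, -1553.8229], [0.0, 0.0, 0.0, 1.0]]
```

View pics/side0.png

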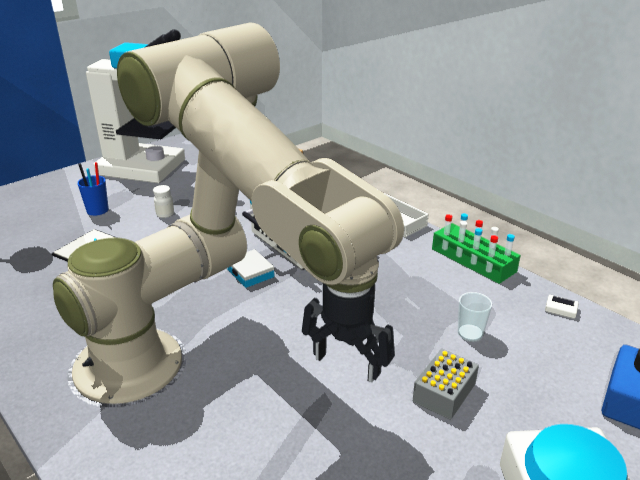

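View pics/top0.png

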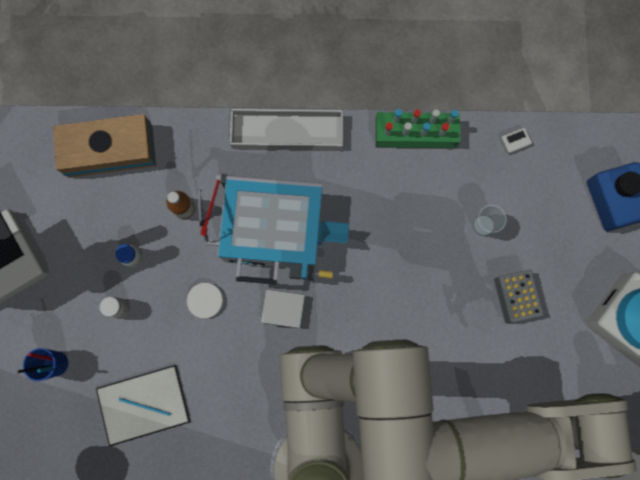

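Top view: the incubator lid is at about (270,222), the yellow grip at (326,274), the bar at (258,278), the red arm runs from (219,178) to (203,234), and the blue notch is at (335,233). The slide box sits in front at (283,308). In the side view the arm hides the incubator.

```bash
cat > h.py <<'E'
import numpy as np, cv2
from scipy.spatial.transform import Rotation as R
def cam(c): 
    W=np.array(c["world_to_cam"],float); return W[:3,:3],W[:3,3]
def ray(c,u,v,fish=False):
    Rm,t=cam(c); x=(u-c["cx"])/c["fx"]; y=(v-c["cy"])/c["fy"]
    if fish:
        r=np.hypot(x,y); k=np.sin(r)/max(r,1e-9); d=np.array([x*k,-y*k,-np.cos(r)])
    else: d=np.array([x,-y,-1.])
    d=Rm.T@d; return -Rm.T@t, d/np.linalg.norm(d)
def onplane(c,u,v,n,p0,fish=False):
    o,d=ray(c,u,v,fish); n=np.array(n,float); return o+d*((np.array(p0)-o)@n)/(d@n)
def onz(c,u,v,z,fish=False): return onplane(c,u,v,[0,0,1],[0,0,z],fish)
def proj(c,p,fish=False):
    Rm,t=cam(c); q=Rm@np.array(p,float)+t; a=np.array([q[0],-q[1]]); 
    if fish:
        n=np.linalg.norm(a); a=a/n*np.arctan2(n,-q[2])
    else: a=a/-q[2]
    return np.array([c["cx"]+c["fx"]*a[0],c["cy"]+c["fy"]*a[1]])
def mask(img,lo,hi,k=0):
    m=cv2.inRange(cv2.cvtColor(img,cv2.COLOR_BGR2HSV),np.array(lo),np.array(hi)); return m
def largest(m):
    cs,_=cv2.findContours(m,cv2.RETR_EXTERNAL,cv2.CHAIN_APPROX_NONE); return max(cs,key=cv2.contourArea)
E
python3 - <<'E'
from h import *
c=dict(np.load("pics/top0.npz")); im=c["img"]
hsv=cv2.cvtColor(im,cv2.COLOR_BGR2HSV)
for p in[(228,200),(338,233),(326,274),(210,215),(304,265),(258,279)]: print(p,hsv[p[1],p[0]])
roi=np.zeros(im.shape[:2],np.uint8); roi[160:300,190:360]=255
b=mask(im,(90,120,90),(105,255,255))&roi
cnt=largest(b); print(cv2.boundingRect(cnt),cv2.contourArea(cnt))
y=mask(im,(18,120,100),(35,255,255))&roi; r=(mask(im,(0,150,90),(6,255,255))|mask(im,(174,150,90),(180,255,255)))&roi
for n,m,z in(("y",y,75),("r",r,114)):
    k=largest(m); rr=cv2.minAreaRect(k); print(n,rr)
    for q in cv2.boxPoints(rr): print(q,np.round(onz(c,*q,z),1))
crop=im[160:330,180:370].copy(); 
cv2.imwrite("pics/crop0.png",cv2.resize(crop,None,fx=4,fy=3.5,interpolation=cv2.INTER_CUBIC))
E
```

```text
(228, 200) [ 98 171 145]
(338, 233) [ 98 172 110]
(326, 274) [ 24 150 153]
(210, 215) [177  84  67]
(304, 265) [ 98 165 136]
(258, 279) [114  32  40]
(219, 180, 103, 98) 7376.5
y ((325.0, 274.0), (6.0, 12.0), 90.0)
[319. 271.] [490.3   3.3  75. ]
[331. 271.] [490.6 -26.9  75. ]
[331. 277.] [475.5 -27.   75. ]
[319. 277.] [475.1   3.1  75. ]
r ((212.26416015625, 199.0754852294922), (2.472489833831787, 37.91151428222656), 15.945395469665527)
[205.86794 216.96227] [617.  285.9 114. ]
[216.28304 180.50945] [710.7 263.8 114. ]
[218.66039 181.1887 ] [709.  257.7 114. ]
[208.24529 217.64153] [615.4 279.9 114. ]
```

View pics/crop0.png

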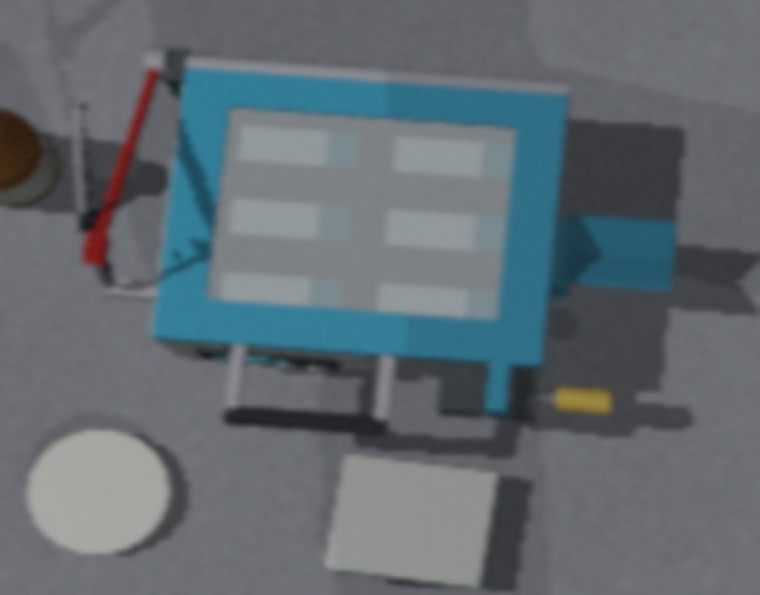

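```bash
python3 - <<'E'
from h import *
c=dict(np.load("pics/top0.npz"))
f=lambda x,y:(x/4+180-.375,y/3.5+160-.36)
m={(-100,120):(154,338),(-100,-120):(541,362),(100,-120):(568,90),(100,120):(185,70)}
P=np.array([onz(c,*f(*v),114)[:2] for v in m.values()]); S=np.array(list(m),float)
Rr,_=R.align_vectors(np.c_[P-P.mean(0),0*P[:,:1]],np.c_[S,0*S[:,:1]]); yaw=Rr.as_rotvec()[2]
o=P.mean(0); print("o",o,"yaw",yaw, "res",np.round(P-o-Rr.apply(np.c_[S,0*S[:,:1]])[:,:2],1).tolist())
T=lambda p:np.r_[o,0]+Rr.apply(p)
inv=lambda w:Rr.inv().apply(np.array(w)-np.r_[o,0])
print("bar",np.round(T([-150,20,107]),1),proj(c,T([-150,20,107])),[f(x,y) for x,y in((225,415),(386,425))])
print("notch",T([-10,-222,75]),"bore",T([-117,-118,75]),"pin",T([-117,-149,75]))
print("pin seen",inv(onz(c,325,274,77)),"notch end", inv(onz(c,*f(672,222),89)),inv(onz(c,*f(672,290),89)))
for yy in(137,140,143):
  for px in((94,250),(94,262)):
    q=inv(onplane(c,*f(*px),Rr.apply([0,1,0]),T([0,yy,0]))); d=q-[100,yy,107]; print(yy,q,"ang",np.arctan2(d[2],-d[0]),"len",np.hypot(d[0],d[2]))
for n,p,z in(("slidebox",[(345,457),(497,473),(478,585),(327,568)],34),("dish",[(98,490)],16)):
  print(n,[np.round(onz(c,*f(*q),z),0)[:2].tolist() for q in p])
E
```

```text
o [609.61772101 125.98146052] yaw -0.05871241566331659 res [[2.1, -0.2], [2.1, 1.3], [-1.0, -1.0], [-3.2, -0.1]]
bar [461.  154.7 107. ] [257.03789891 280.43884715] [(235.875, 278.21142857142854), (276.125, 281.06857142857143)]
notch [586.60828267 -95.04922908  75.        ] bore [485.89523584  15.05019052  75.        ] pin [484.07619646 -15.89639403  75.        ]
pin seen [-118.68095836 -145.06924845   77.        ] notch end [  12.75161731 -192.88713316   89.        ] [ -36.81576049 -196.09265337   89.        ]
137 [-60.03727448 137.         239.6318212 ] ang 0.6920306987832696 len 207.85362450291927
137 [-67.24563353 137.         235.72840559] ang 0.655988257742727 len 211.05000436169203
140 [-57.50794886 140.         225.23220852] ang 0.6439123770123109 len 196.94570085406303
140 [-64.79126017 140.         221.28820533] ang 0.6063726126236398 len 200.54414303762402
143 [-54.97862323 143.         210.83259585] ang 0.5902930227554384 len 186.54645967575712
143 [-62.33688681 143.         206.84800508] ang 0.5514243222473669 len 190.58564724664976
slidebox [[444.0, 139.0], [434.0, 41.0], [352.0, 52.0], [363.0, 148.0]]
dish [[419.0, 300.0]]
```

play_rows([
  [22, 32, 0, 0, 0, 0.082, 1],
  [22, 32, 0, 0, 0, 0.082, 1],
  [22, 32, 0, 0, 0, 0.082, 1],
  [22, 32, 0, 0, 0, 0.082, 1],
  [22, 32, 0, 0, 0, 0.082, 1],
], grip_force=60)

```text
time_s: 0.52
eef_pos: [263.8, -338.7, 202.2]
ee_rot: [-0.002, 0.937, 0.35, -0.001]
force: [0.9, -0.4, 0.0]
grip_width: 1.001
```

play_rows([
  [22, 32, 0, 0, 0, 0.082, 1],
  [22, 32, 0, 0, 0, 0.082, 1],
  [22, 32, 0, 0, 0, 0.082, 1],
  [22, 32, 0, 0, 0, 0.082, 1],
  [22, 32, 0, 0, 0, 0.082, 1],
])

```text
time_s: 0.93
eef_pos: [376.3, -169.2, 201.7]
ee_rot: [-0.003, 0.841, 0.541, -0.001]
force: [1.0, -0.4, -0.1]
grip_width: 1.003
```

play_rows([
  [22, 32, 0, 0, 0, 0.082, 1],
  [22, 32, 0, 0, 0, 0.082, 1],
  [22, 32, 0, 0, 0, 0.082, 1],
  [22, 32, 0, 0, 0, 0.082, 1],
  [0, 0, 0, 0, 0, 0, 1],
])

```text
time_s: 1.35
eef_pos: [468.6, -28.0, 201.2]
ee_rot: [-0.003, 0.732, 0.681, -0.001]
force: [-0.3, -0.2, -0.3]
grip_width: 0.999
```

```bash
python3 - <<'E'
from h import *
from rig import optics
for n in("wrist","side"):
    c=optics.capture(n); np.savez(f"pics/{n}1.npz",**c); cv2.imwrite(f"pics/{n}1.png",c["img"])
    print(n,c["fx"],c["cx"],c["cy"],np.round(c["world_to_cam"],3).tolist())
a=cv2.imread("pics/wrist1.png"); b=cv2.imread("pics/side1.png")
cv2.imwrite("pics/pair1.png",np.hstack([cv2.resize(a,(400,300)),cv2.resize(b,(400,300))]))
E
```

```text
wrist 371.64829954431775 314.7327107783855 238.67375016662353 [[0.997, -0.071, -0.005, -467.748], [0.067, 0.961, -0.269, 29.304], [0.024, 0.268, 0.963, -377.539], [0.0, 0.0, 0.0, 1.0]]
side 622.9048365050426 321.40410243315387 242.78899056637846 [[0.742, -0.671, 0.003, -414.751], [0.354, 0.396, 0.847, -258.01], [-0.569, -0.627, 0.531, -1330.035], [0.0, 0.0, 0.0, 1.0]]
```

View pics/wrist1.png

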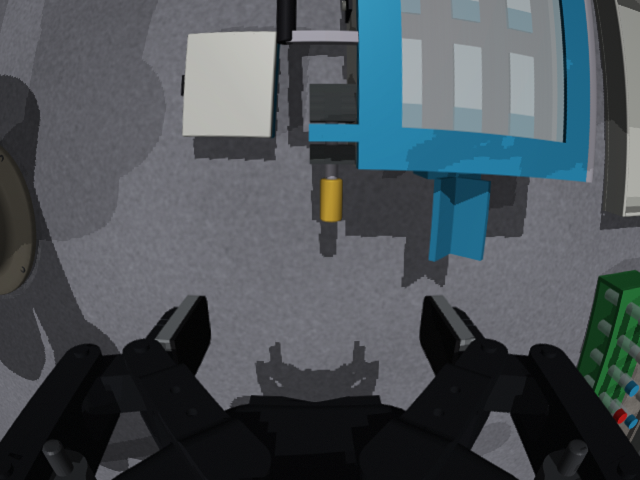

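Wrist view: the grip is at about (331,200), the lid's near corners at (358,168) and (590,181), and the V groove runs from (430,260) to (485,258).

```bash
python3 - <<'E'
from h import *
c=dict(np.load("pics/wrist1.npz")); im=c["img"]
m=mask(im,(18,120,80),(32,255,255)); k=largest(m); x,y,w,h=cv2.boundingRect(k); print(x,y,w,h)
F=lambda u,v,z:onz(c,u,v,z,True)
A,B=F(358.5,168.5,114),F(590,181,114); print("lid corners",A,B,np.linalg.norm(A-B))
yaw=np.arctan2(*(B-A)[[1,0]]); print("yaw",yaw)
Rr=R.from_rotvec([0,0,yaw]); o=(A+B)/2+Rr.apply([0,120,0]); o[2]=0; print("o",o)
inv=lambda w:Rr.inv().apply(w-o)
M=cv2.moments(k); g=F(M["m10"]/M["m00"],M["m01"]/M["m00"],80); print("grip",g,inv(g))
for p in((x+w/2,y),(x+w/2,y+h)): q=F(*p,80); print(q,inv(q))
for p in((430,260),(484,259)): q=F(*p,89); print("V",q,inv(q))
for s in([-117,-149,75],[-10,-222,75],[-150,20,107]): print(s,o+Rr.apply(s))
E
```

```text
320 179 22 43
lid corners [500.86336906  16.61968861 114.        ] [701.58219098   2.79148678 114.        ] 201.1945939613884
yaw -0.0687847118137219
o [609.4704381  129.42181941   0.        ]
grip [481.15386727 -10.02011963  80.        ] [-118.42922409 -147.93145573   80.        ]
[482.52804926   6.59970726  80.        ] [-118.20058043 -131.25648214   80.        ]
[480.37875716 -27.83339922  80.        ] [-117.97818594 -165.75588532   80.        ]
V [559.89579636 -62.9869212   89.        ] [ -36.23306494 -195.36103391   89.        ]
V [609.69294537 -66.30315577  89.        ] [  13.67425338 -195.24684431   89.        ]
[-117, -149, 75] [482.50627006 -11.18436834  75.        ]
[-10, -222, 75] [584.235918   -91.36590442  75.        ]
[-150, 20, 107] [461.19975814 159.6840973  107.        ]
```

play_rows([
  [7, 9, 0, 0, 0, 0, 1],
  [6, 8, -10, 0, 0, 0, 1],
  [0, 0, -30, 0, 0, 0, 1],
  [0, 0, -30, 0, 0, 0, 1],
  [0, 0, 0, 0, 0, 0, 1],
])

```text
time_s: 1.87
eef_pos: [478.9, -18.2, 127.8]
ee_rot: [-0.002, 0.738, 0.675, -0.002]
force: [-0.0, -0.3, -0.7]
grip_width: 0.998
```

play_rows([
  [3, 8, -10, 0, 0, 0.02, 1],
  [0, 0, -25, 0, 0, 0, 1],
  [0, 0, -25, 0, 0, 0, 1],
  [0, 0, -10, 0, 0, 0, 1],
  [0, 0, 0, 0, 0, 0, 1],
])

```text
time_s: 2.28
eef_pos: [481.8, -14.2, 57.9]
ee_rot: [-0.001, 0.734, 0.679, -0.002]
force: [-0.4, 1.7, -0.3]
grip_width: 0.999
```

```bash
python3 - <<'E'
from h import *
from rig import optics,sense
s=sense(); print(s["eef_pos"],s["ee_rot"])
c=optics.capture("wrist"); np.savez("pics/wrist2.npz",**c); im=c["img"]; cv2.imwrite("pics/wrist2.png",im)
k=largest(mask(im,(18,120,60),(32,255,255))); x,y,w,h=cv2.boundingRect(k); print(x,y,w,h)
F=lambda u,v,z:onz(c,u,v,z,True)
print(F(x+w/2,y,82),F(x+w/2,y+h,82), proj(c,s["eef_pos"],True))
E
```

```text
[481.83940487 -14.23346274  57.87250106] [-0.00101762  0.73375908  0.67940633 -0.00190241]
295 250 41 78
[483.31202126   8.81182151  82.        ] [480.56741596 -27.18719404  82.        ] [316.16473536 280.22804461]
```

play_rows([
  [0, 4, -2, 0, 0, 0.01, 1],
  [0, 0, 0, 0, 0, 0, 0],
  [0, 0, 0, 0, 0, 0, -1],
  [0, 0, 0, 0, 0, 0, -1],
  [0, 0, 0, 0, 0, 0, -1],
])

```text
time_s: 2.75
eef_pos: [484.5, -11.6, 61.3]
ee_rot: [0.002, 0.731, 0.683, 0.0]
force: [0.1, 0.1, -0.2]
grip_width: 0.455
```

play_rows([
  [0, 0, 0, 0, 0, 0, -1],
  [0, 0, 0, 0, 0, 0, -1],
  [0, 0, 0, 0, 0, 0, -1],
  [0, 0, 0, 0, 0, 0, -1],
])

```text
time_s: 3.08
eef_pos: [484.9, -11.7, 62.2]
ee_rot: [0.003, 0.731, 0.683, 0.001]
force: [-0.5, 0.2, -0.4]
grip_width: 0.003
```

```bash
python3 - <<'E'
from h import *
from rig import optics,sense
for n in ("wrist","top"):
    c=optics.capture(n); np.savez(f"pics/{n}3.npz",**c); im=c["img"]
    if n=="wrist": a=im
    else: b=cv2.resize(im[200:320,230:390],(640,480),interpolation=cv2.INTER_CUBIC)
cv2.imwrite("pics/p3.png",cv2.resize(np.hstack([a,b]),(800,300)))
E
```

```text
(no output)
```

View pics/p3.png

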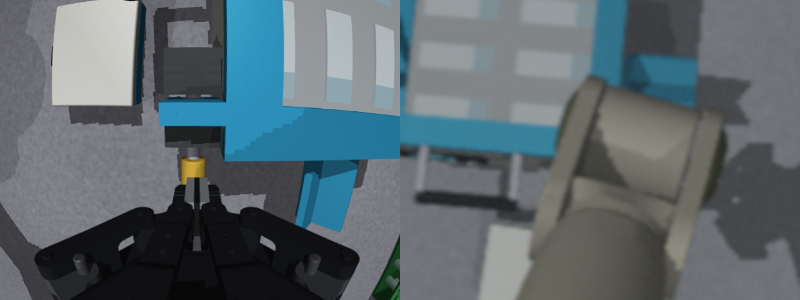

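The fingers have shut to zero and the grip shows just ahead of them. I need a closer look.

```bash
python3 - <<'E'
from h import *
from rig import optics,sense
s=sense(); print(s["eef_pos"],s["joints"])
c=dict(np.load("pics/wrist3.npz")); im=c["img"].copy()
W=c["world_to_cam"]; print("campos",-W[:3,:3].T@W[:3,3])
k=largest(mask(im,(18,120,60),(32,255,255))); print(cv2.boundingRect(k))
x,y,w,h=cv2.boundingRect(k); print(onz(c,x+w/2,y,82,True), onz(c,x+w/2,y+h,82,True),onz(c,x,y+10,75,True),onz(c,x+w,y+10,75,True))
Rt=R.from_quat(np.roll(s["ee_rot"],-1)); t=np.array(s["eef_pos"])
for d in(0,-19,-40): 
    for e in (-11,11):
        u=proj(c,t+Rt.apply([e,0,d]),True); print(d,e,u); cv2.circle(im,tuple(int(i) for i in u),2,(0,0,255),-1)
cv2.imwrite("pics/w3c.png",cv2.resize(im[200:400,210:430],(660,600),interpolation=cv2.INTER_CUBIC))
E
```

```text
[484.90144812 -11.6771892   62.14131635] [-0.26480239  0.395587    1.79742373 -0.00291568  0.94270054 -0.19510339]
campos [487.91187198  57.2177264  229.83309284]
(289, 252, 40, 44)
[483.14258508   9.38272244  82.        ] [481.66541642 -10.78751502  82.        ] [473.74992637   3.08484246  75.        ] [491.39839993   1.85848878  75.        ]
0 -11 [316.07447642 300.55400574]
0 11 [316.13349168 258.81004689]
-19 -11 [316.24294628 318.43791326]
-19 11 [316.32210864 273.1138769 ]
-40 -11 [316.47084776 342.83287161]
-40 11 [316.58414981 293.12892316]
```

View pics/w3c.png

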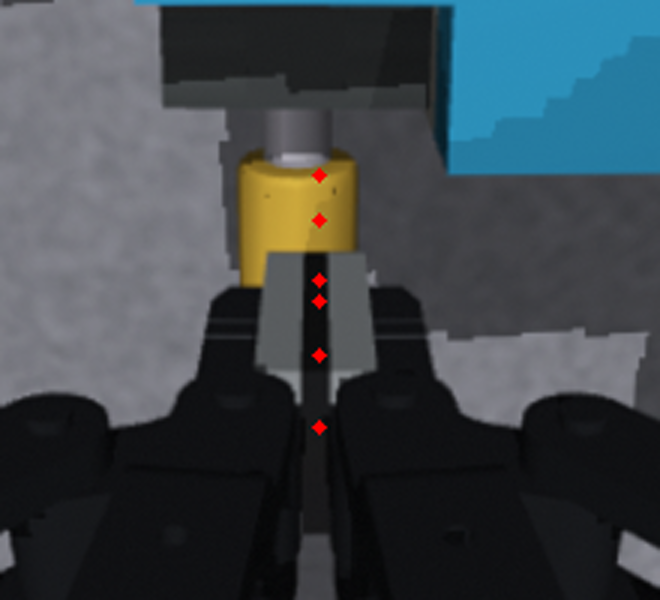

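play_rows([
  [0, 0, 0, 0, 0, 0, 1],
  [0, 0, 0, 0, 0, 0, 1],
  [0, 0, 0, 0, 0, 0, 1],
  [0, 0, 0, 0, 0, 0, 1],
  [-2, 2, 0, 0, 0, 0, 1],
])

```text
time_s: 3.6
eef_pos: [483.0, -9.8, 62.0]
ee_rot: [0.003, 0.731, 0.683, 0.0]
force: [-0.4, 0.1, -0.8]
grip_width: 0.713
```

play_rows([
  [0, 0, -6, 0, 0, 0, 1],
  [0, 0, -6, 0, 0, 0, 1],
  [0, 0, -6, 0, 0, 0, 1],
  [0, 0, 0, 0, 0, 0, 1],
])

```text
time_s: 3.93
eef_pos: [482.3, -9.3, 42.0]
ee_rot: [0.003, 0.731, 0.683, 0.0]
force: [-0.7, 0.0, -0.4]
grip_width: 1.003
```

```bash
python3 - <<'E'
from h import *
from rig import optics,sense
s=sense(); print(s["eef_pos"],s["ee_rot"],s["force"],s["grip_width"])
c=optics.capture("wrist"); np.savez("pics/wrist4.npz",**c); im=c["img"].copy()
k=largest(mask(im,(18,120,60),(32,255,255))); x,y,w,h=cv2.boundingRect(k); print(x,y,w,h,onz(c,x+w/2,y,82,True), onz(c,x+w/2,y+h,82,True))
Rt=R.from_quat(np.roll(s["ee_rot"],-1)); t=np.array(s["eef_pos"])
for d,col in((-13,(0,0,255)),(-38,(0,255,0))):
  for e in (-11,11):
    for g in(-42.5,42.5):
        u=proj(c,t+Rt.apply([e,g,d]),True); cv2.circle(im,tuple(int(i) for i in u),3,col,-1)
cv2.imwrite("pics/w4.png",im)
E
```

```text
[482.34147752  -9.34476309  42.03513977] [2.88414551e-03 7.30714828e-01 6.82676618e-01 3.97490118e-04] [-0.73287973  0.00850812 -0.39257614] 1.0031657194234385
293 274 45 83 [483.00565372   9.58649815  82.        ] [480.54617769 -27.04692357  82.        ]
```

View pics/w4.png

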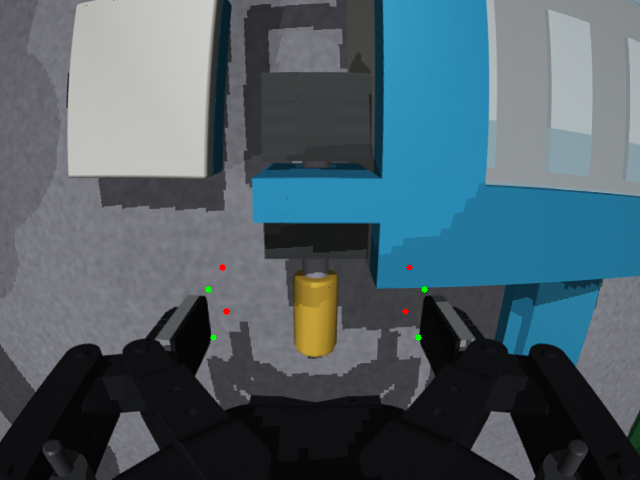

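Against the camera, the pads sit about 25 mm further up the tool than the reported TCP implies, so the fingers closed above the grip. I'll go down 11 mm more, with a look at the force.

play_rows([
  [0, 3, -5, 0, 0, 0, 1],
  [0, 0, -5, 0, 0, 0, 1],
  [0, 0, 0, 0, 0, 0, 0],
  [0, 0, 0, 0, 0, 0, -1],
  [0, 0, 0, 0, 0, 0, -1],
])

```text
time_s: 4.4
eef_pos: [482.6, -6.0, 31.2]
ee_rot: [0.003, 0.731, 0.683, 0.0]
force: [-0.7, 0.1, 0.0]
grip_width: 0.608
```

play_rows([
  [0, 0, 0, 0, 0, 0, -1],
  [0, 0, 0, 0, 0, 0, -1],
  [0, 0, 0, 0, 0, 0, -1],
  [0, 0, 0, 0, 0, 0, -1],
])

```text
time_s: 4.73
eef_pos: [482.9, -6.1, 31.7]
ee_rot: [0.003, 0.731, 0.683, 0.001]
force: [-0.7, -0.3, -1.0]
grip_width: 0.193
```

play_rows([
  [-0.6, -10, 0, 0, 0, 0, -1],
  [-0.6, -10, 0, 0, 0, 0, -1],
  [-0.6, -10, 0, 0, 0, 0, -1],
  [0, 0, 0, 0, 0, 0, -1],
])

```text
time_s: 5.07
eef_pos: [481.0, -39.2, 31.8]
ee_rot: [0.004, 0.73, 0.683, 0.001]
force: [-0.1, 0.3, -0.2]
grip_width: 0.189
```

```bash
python3 - <<'E'
from h import *
from rig import optics,sense
s=sense(); print(s["eef_pos"],s["force"],s["grip_width"])
c=optics.capture("wrist"); np.savez("pics/wrist5.npz",**c); im=c["img"]
k=largest(mask(im,(18,120,60),(32,255,255))); x,y,w,h=cv2.boundingRect(k); print(x,y,w,h,onz(c,x+w/2,y,82,True))
E
```

```text
[480.96877853 -39.21863613  31.83180525] [-0.0771071   0.28736069 -0.24114406] 0.1885656685812111
292 287 47 91 [481.42702124 -21.08976001  82.        ]
```

play_rows([
  [-0.7, -11, 0, 0, 0, 0, -1],
  [-0.7, -11, 0, 0, 0, 0, -1],
  [-0.7, -11, 0, 0, 0, 0, -1],
  [-0.7, -11, 0, 0, 0, 0, -1],
  [0, -5, 0, 0, 0, 0, -1],
])

```text
time_s: 5.53
eef_pos: [477.5, -90.7, 31.7]
ee_rot: [0.003, 0.731, 0.683, 0.001]
force: [-0.7, -0.0, -0.1]
grip_width: 0.185
```

```bash
python3 - <<'E'
from h import *
from rig import optics,sense
s=sense(); print(s["eef_pos"],s["ee_rot"],s["force"],s["grip_width"])
c=optics.capture("wrist"); np.savez("pics/wrist6.npz",**c); im=c["img"]; cv2.imwrite("pics/w6.png",im)
k=largest(mask(im,(18,120,60),(32,255,255))); x,y,w,h=cv2.boundingRect(k); print(x,y,w,h,onz(c,x+w/2,y,82,True))
E
```

```text
[477.517137   -90.70197866  31.68956201] [0.00310882 0.73052403 0.68287948 0.00076888] [-0.69455546 -0.01519953 -0.13591685] 0.1848918527876561
292 287 47 91 [478.00296213 -72.56308713  82.        ]
```

View pics/w6.png

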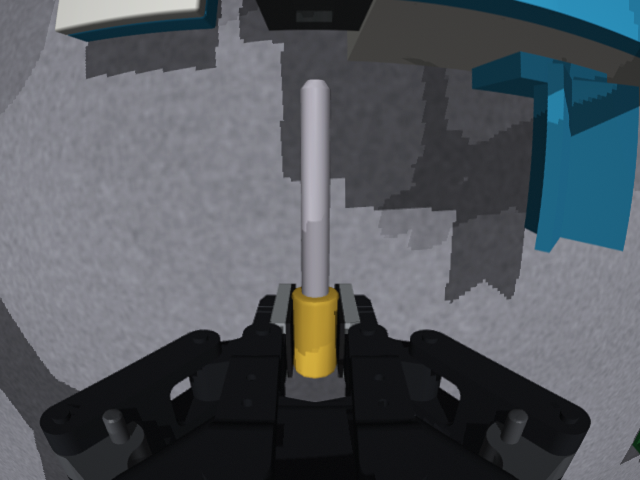

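The pin is out and held straight, with its tip at (315,80) and the grip between the pads. Now I lift it and carry it over to the notch.

play_rows([
  [0, 0, 18, 0, 0, 0, -1],
  [0, 0, 18, 0, 0, 0, -1],
  [25, 0, 0, 0, 0, 0, -1],
  [25, 0, 0, 0, 0, 0, -1],
  [25, -1, 0, 0, 0, 0, -1],
])

```text
time_s: 6.0
eef_pos: [551.1, -92.3, 69.5]
ee_rot: [0.001, 0.732, 0.681, -0.0]
force: [0.2, -0.7, -1.3]
grip_width: 0.189
```

play_rows([
  [20, -1, 0, 0, 0, 0, -1],
  [5, 0, 0, 0, 0, 0, -1],
  [0, 0, 0, 0, 0, 0, -1],
])

```text
time_s: 6.25
eef_pos: [580.1, -93.0, 69.1]
ee_rot: [0.002, 0.732, 0.682, 0.001]
force: [-0.4, 0.1, -0.5]
grip_width: 0.188
```

```bash
python3 - <<'E'
from h import *
from rig import optics,sense
s=sense(); print(s["eef_pos"],s["ee_rot"],s["force"],s["grip_width"])
c=optics.capture("wrist"); np.savez("pics/wrist7.npz",**c); im=c["img"]; cv2.imwrite("pics/w7.png",im)
k=largest(mask(im,(18,120,60),(32,255,255))); x,y,w,h=cv2.boundingRect(k); print(x,y,w,h,onz(c,x+w/2,y,110,True))
E
```

```text
[580.05704138 -93.04434318  69.14033051] [1.72791865e-03 7.31746484e-01 6.81574491e-01 5.57355891e-04] [-0.37248081  0.14359009 -0.5261428 ] 0.1876057727312231
292 287 47 91 [580.48451078 -79.06045384 110.        ]
```

View pics/w7.png

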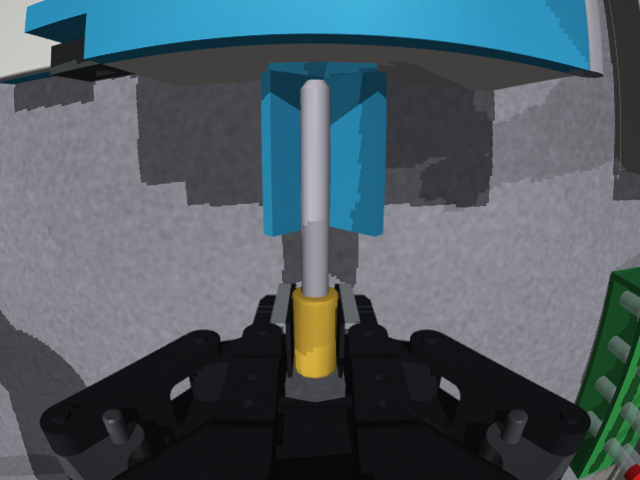

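Grip and shaft are above the groove. The groove's outer rim corners are at (264,236) and (383,234), and the pin is a few mm to the -x side.

```bash
python3 - <<'E'
from h import *
c=dict(np.load("pics/wrist7.npz"))
F=lambda u,v,z:onz(c,u,v,z,True)
a,b=F(264,236,89),F(383,234.5,89); print(a,b,np.linalg.norm(a-b)); e=(a+b)/2
a2,b2=F(262,100,89),F(386,100,89); e2=(a2+b2)/2; d=e2-e; print(e,e2,"axis yaw",-np.arctan2(d[0],d[1]))
for z in(108,112): print("pin front",F(315.5,293,z),"tip",F(314.5,80,z))
E
```

```text
[560.25138339 -63.74406133  89.        ] [609.7303184  -66.65726544  89.        ] 49.56462214194127
[584.9908509  -65.20066338  89.        ] [588.93626737  -9.98698246  89.        ] axis yaw -0.07133597378805358
pin front [580.26139399 -82.39835265 108.        ] tip [585.38901171  -5.04112086 108.        ]
pin front [580.36442304 -80.60219904 112.        ] tip [585.33293903  -5.64523789 112.        ]
```

play_rows([
  [4, 6, 0, 0, 0, 0, -1],
  [0, 0, 0, 0, 0, 0, -1],
  [0, 0, -12, 0, 0, 0, -1],
  [0, 0, -12, 0, 0, 0, -1],
  [0, 0, 0, 0, 0, 0, -1],
])

```text
time_s: 6.72
eef_pos: [580.3, -85.8, 43.4]
ee_rot: [0.001, 0.732, 0.681, -0.0]
force: [-0.9, 0.1, -1.5]
grip_width: 0.192
```

play_rows([
  [4, 0, 0, 0, 0, 0, -1],
  [0, 0, 0, 0, 0, 0, -1],
])

```text
time_s: 6.88
eef_pos: [583.7, -85.6, 42.7]
ee_rot: [-0.0, 0.732, 0.681, -0.0]
force: [-0.0, -0.1, -0.7]
grip_width: 0.188
```

play_rows([
  [0, 0, -5, 0, 0, 0, -1],
  [0, 0, -4, 0, 0, 0, -1],
  [0, 0, 0, 0, 0, 0, -1],
])

```text
time_s: 7.13
eef_pos: [584.0, -85.8, 33.6]
ee_rot: [0.0, 0.732, 0.681, -0.0]
force: [0.6, -1.3, -0.7]
grip_width: 0.188
```

```bash
python3 - <<'E'
from h import *
from rig import optics,sense
s=sense(); print(s["eef_pos"],s["ee_rot"],s["force"],s["grip_width"])
c=optics.capture("wrist"); np.savez("pics/wrist8.npz",**c); im=c["img"]; cv2.imwrite("pics/w8.png",im)
b=mask(im,(90,120,40),(105,255,255)); 
for v in(150,180,210,225): r=np.where(b[v,200:450])[0]+200; print(v,r[0],r[-1],r[np.argmax(np.diff(r))] if len(r)>1 else 0, r[np.argmax(np.diff(r))+1])
E
```

```text
[584.000452   -85.82080876  33.60880757] [ 4.37778922e-04  7.32046749e-01  6.81254235e-01 -1.81138022e-04] [ 0.58997494 -1.28235002 -0.67115804] 0.1884695981088292
150 235 395 300 330
180 236 394 300 330
210 237 393 300 330
225 238 392 300 330
```

Centred: the groove spans 236–394 and the shaft 300–330. I lower the last bit and release.

play_rows([
  [0, 0, -1.5, 0, 0, 0, -1],
  [0, 0, 0, 0, 0, 0, -0.3],
  [0, 0, 0, 0, 0, 0, 0],
  [0, 0, 0, 0, 0, 0, 1],
  [0, 0, 0, 0, 0, 0, 1],
])

```text
time_s: 7.6
eef_pos: [584.6, -86.1, 33.2]
ee_rot: [0.001, 0.732, 0.681, 0.0]
force: [-0.5, 0.4, -0.1]
grip_width: 0.745
```

play_rows([
  [0, 0, 0, 0, 0, 0, 1],
  [0, 0, 0, 0, 0, 0, 1],
  [0, 0, 20, 0, 0, 0, 1],
  [0, 0, 30, 0, 0, 0, 1],
  [0, 0, 30, 0, 0, 0, 1],
])

```text
time_s: 8.02
eef_pos: [580.9, -84.9, 109.3]
ee_rot: [-0.004, 0.732, 0.681, -0.003]
force: [0.3, 0.2, 1.0]
grip_width: 0.997
```

play_rows([
  [0, -8, 35, 0, 0, 0, 1],
  [0, -8, 35, 0, 0, 0, 1],
  [0, 0, 0, 0, 0, 0, 1],
])

```text
time_s: 8.27
eef_pos: [581.9, -101.3, 188.0]
ee_rot: [-0.001, 0.732, 0.682, -0.001]
force: [0.6, 0.1, 0.7]
grip_width: 1.002
```

```bash
python3 - <<'E'
from h import *
from rig import optics,sense
s=sense(); print(s["eef_pos"],s["ee_rot"],s["force"],s["grip_width"])
c=optics.capture("wrist"); np.savez("pics/wrist9.npz",**c); im=c["img"]; cv2.imwrite("pics/w9.png",im)
d=optics.capture("side"); np.savez("pics/side9.npz",**d); cv2.imwrite("pics/p9.png",cv2.resize(np.hstack([im,d["img"]]),(800,300)))
E
```

```text
[ 581.89149779 -101.31771078  188.01268176] [-0.00105818  0.73178745  0.6815313  -0.0010523 ] [0.56822747 0.12158343 0.73360716] 1.0015821140192662
```

View pics/p9.png

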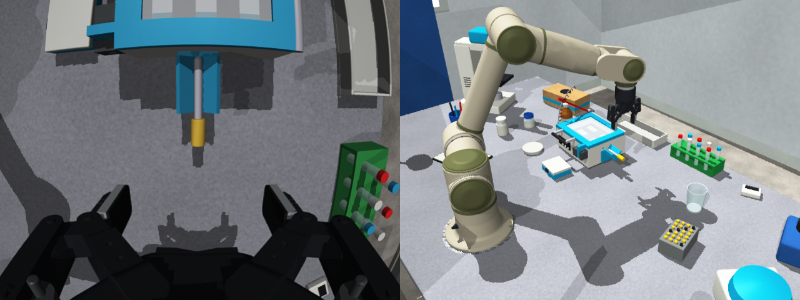

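The pin lies in the notch with the grip out beyond the open end. The side view now shows the red arm, so I triangulate its tip and check the parked pin.

```bash
python3 - <<'E'
from h import *
o=np.array([609.5,128.5,0]); Rr=R.from_rotvec([0,0,-0.064]); inv=lambda w:Rr.inv().apply(np.array(w)-o); T=lambda p:o+Rr.apply(p)
c9=dict(np.load("pics/wrist9.npz")); im=c9["img"]
k=largest(mask(im,(18,120,60),(32,255,255))); x,y,w,h=cv2.boundingRect(k); print("grip",[np.round(inv(onz(c9,x+w/2,v,82,True)),1) for v in(y,y+h)])
ends={}
for n,roi in(("top0",(190,160,240,245)),("side9",(220,120,320,200))):
    c=dict(np.load(f"pics/{n}.npz")); im=c["img"]; x0,y0,x1,y1=roi
    m=(mask(im,(0,140,50),(7,255,255))|mask(im,(172,90,50),(180,255,255))); mm=m*0; mm[y0:y1,x0:x1]=m[y0:y1,x0:x1]
    k=np.argwhere(mm>0)[:,::-1].astype(np.float32)
    vx,vy,px,py=cv2.fitLine(k,cv2.DIST_HUBER,0,.01,.01).ravel(); t=(k-[px,py])@[vx,vy]
    off=(k-[px,py])@[-vy,vx]; t=t[abs(off)<5]
    e=[np.array([px+vx*q,py+vy*q]) for q in(t.min(),t.max())]; print(n,len(k),e,"rms",off.std()); ends[n]=(c,e)
    cv2.imwrite(f"pics/r_{n}.png",mm)
def tri(a,ua,b,ub):
    o1,d1=ray(a,*ua); o2,d2=ray(b,*ub); s=np.linalg.lstsq(np.c_[d1,-d2],o2-o1,rcond=None)[0]; p,q=o1+d1*s[0],o2+d2*s[1]; return (p+q)/2,np.linalg.norm(p-q)
(ca,ea),(cb,eb)=ends.values()
for i in ea:
  for j in eb:
    p,g=tri(ca,i,cb,j); q=inv(p); d=q-[100,140,107]; print(np.round(q,1),"gap",round(g,1),"ang",np.arctan2(d[2],-d[0]),"len",np.hypot(d[0],d[2]))
for n in ends:
    print(n,[(t,np.round(proj(ends[n][0],T([100-200*np.cos(t),140,107+200*np.sin(t)])),1).tolist()) for t in(.5,.6,.7)],np.round(proj(ends[n][0],T([100,140,107])),1))
E
```

```text
grip [array([ -11.9, -201.7,   82. ]), array([ -12.1, -237.1,   82. ])]
top0 214 [array([201.98845, 234.99664], dtype=float32), array([217.96681, 179.99036], dtype=float32)] rms 1.2478979
side9 182 [array([252.43878, 156.96448], dtype=float32), array([300.80542, 177.45923], dtype=float32)] rms 1.075013
[-67.2 139.5 222.8] gap 0.8 ang 0.6057623248638883 len 203.40982302504813
[ -2.  117.1 148.1] gap 129.2 ang 0.3827189184155494 len 109.96478238420806
[ 10.2 146.1 212.7] gap 127.2 ang 0.8666940374391566 len 138.6426282441542
[ 94.  137.8 113. ] gap 0.8 ang 0.7830060208559217 len 8.52870669585582
top0 [(0.5, [202.9, 240.2]), (0.6, [202.0, 234.4]), (0.7, [201.3, 228.0])] [217.6 178.4]
side9 [(0.5, [250.3, 164.4]), (0.6, [253.2, 157.7]), (0.7, [256.6, 151.2])] [302.1 178.5]
```

play_rows([
  [-15, 32, 0, 0, 0, 0, 0],
  [-15, 32, 0, 0, 0, 0, -0.1],
  [-15, 32, 0, 0, 0, 0, -0.1],
  [-15, 32, 0, 0, 0, 0, -0.1],
  [-15, 32, 0, 0, 0, 0, -0.1],
])

```text
time_s: 8.78
eef_pos: [499.9, 61.1, 173.3]
ee_rot: [-0.01, 0.735, 0.678, -0.006]
force: [-0.3, 0.2, 0.6]
grip_width: 0.445
```

play_rows([
  [-15, 32, 0, 0, 0, 0, -0.1],
  [-15, 32, 0, 0, 0, 0, -0.1],
  [-12, 25, 0, 0, 0, 0, -0.1],
  [0, 0, 0, 0, 0, 0, -0.1],
  [0, 0, 0, 0, 0, 0, -0.1],
])

```text
time_s: 9.2
eef_pos: [447.7, 159.7, 166.1]
ee_rot: [-0.015, 0.732, 0.681, -0.012]
force: [-0.2, -0.7, 0.0]
grip_width: 0.453
```

```bash
python3 - <<'E'
from h import *
from rig import optics,sense
s=sense(); print(s["eef_pos"],s["ee_rot"],s["force"],s["grip_width"])
o=np.array([609.5,128.5,0]); Rr=R.from_rotvec([0,0,-0.064]); T=lambda p:o+Rr.apply(p)
c=optics.capture("wrist"); np.savez("pics/wrist10.npz",**c); im=c["img"].copy()
for p in([-150,-30,107],[-150,70,107],[-150,20,107],[-100,120,114],[-100,-120,114]): print(p,np.round(proj(c,T(p),True),1))
Rt=R.from_quat(np.roll(s["ee_rot"],-1)); print("TCP-25",proj(c,np.array(s["eef_pos"])-25*Rt.apply([0,0,1]),True))
cv2.imwrite("pics/w10.png",im)
E
```

```text
[447.65681033 159.690273   166.08930009] [-0.0147462   0.73227578  0.68075105 -0.01152102] [-0.23551672 -0.66184165  0.00770761] 0.45302310057747136
[-150, -30, 107] [339.3 316.6]
[-150, 70, 107] [340.9 168. ]
[-150, 20, 107] [340.4 246.7]
[-100, 120, 114] [424.8  87.9]
[-100, -120, 114] [399.8 418. ]
TCP-25 [316.37076449 302.35200903]
```

View pics/w10.png

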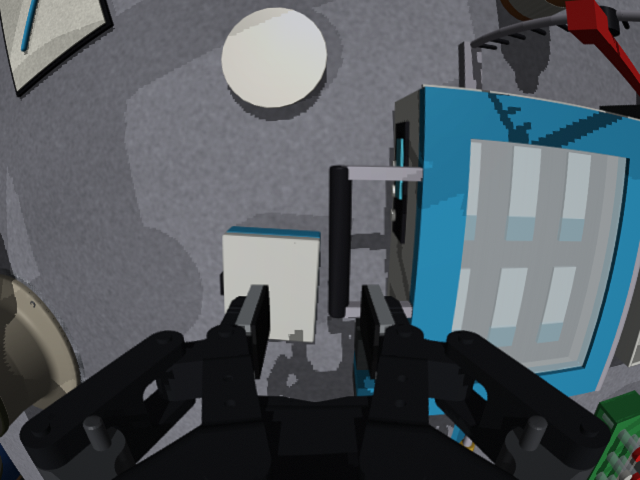

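The bar is seen at column 339, rows 167–317, as predicted. I align (+13 mm in x, straighten the tilt) and descend.

play_rows([
  [13, -1, 0, 0, -0.037, 0, -0.1],
  [0, 0, -10, 0, 0, 0, -0.1],
  [0, 0, -15, 0, 0, 0, -0.1],
  [0, 0, 0, 0, 0, 0, -0.1],
])

```text
time_s: 9.58
eef_pos: [461.1, 155.4, 136.9]
ee_rot: [-0.003, 0.734, 0.679, 0.0]
force: [0.3, -0.2, -1.6]
grip_width: 0.451
```

```bash
cat > st.py <<'E'
from h import *
from rig import optics,sense
s=sense(); Rt=R.from_quat(np.roll(s["ee_rot"],-1)); t=np.array(s["eef_pos"])
z=Rt.apply([0,0,1]); y=Rt.apply([0,1,0]); G=t-44*z
print("t",round(s["time_s"],2),"tcp",t.round(1),"z",z.round(3),"y",y.round(3),"G",G.round(1),"F",np.round(s["force"],1),"w",round(s["grip_width"],3),"j",np.round(s["joints"],2))
o=np.array([609.5,128.5,0]); Rr=R.from_rotvec([0,0,-0.064]); T=lambda p:o+Rr.apply(p); inv=lambda w:Rr.inv().apply(np.array(w)-o)
q=inv(G); d=q-[100,20,107]; print("G st",q.round(1),"ang",np.arctan2(d[2],-d[0]).round(4),"rad",np.hypot(d[0],d[2]).round(1),"pitch",np.arctan2(-inv(z+o)[0],-z[2]).round(3))
E
python3 st.py
```

```text
t 9.58 tcp [461.1 155.4 136.9] z [-0.004  0.005 -1.   ] y [ 0.997 -0.077 -0.004] G [461.3 155.2 180.9] F [ 0.3 -0.2 -1.6] w 0.451 j [0.08 0.3  1.71 0.01 1.14 0.16]
G st [-149.6   17.2  180.9] ang 0.2878 rad 260.3 pitch 0.004
```

play_rows([
  [0, 2, -20, 0, 0, 0.01, -0.1],
  [0, 0, -20, 0, 0, 0, -0.1],
  [0, 0, -15, 0, 0, 0, -0.1],
  [0, 0, -10, 0, 0, 0, -0.1],
  [0, 0, 0, 0, 0, 0, -0.1],
])

```text
time_s: 10.0
eef_pos: [460.5, 153.8, 67.4]
ee_rot: [-0.005, 0.732, 0.681, -0.002]
force: [-0.0, 0.1, 0.4]
grip_width: 0.449
```

```bash
python3 st.py
```

```text
t 10.0 tcp [460.5 153.8  67.4] z [-0.011  0.005 -1.   ] y [ 0.997 -0.073 -0.011] G [461.  153.6 111.4] F [-0.   0.1  0.4] w 0.449 j [0.08 0.4  1.78 0.01 0.98 0.15]
G st [-149.8   15.6  111.4] ang 0.0178 rad 249.9 pitch 0.011
```

play_rows([
  [0, 3, -4, 0, 0, 0, -0.1],
  [0, 0, 0, 0, 0, 0, -1],
  [0, 0, 0, 0, 0, 0, -1],
  [0, 0, 0, 0, 0, 0, -1],
  [0, 0, 0, 0, 0, 0, -1],
])

```text
time_s: 10.42
eef_pos: [460.4, 156.1, 64.2]
ee_rot: [-0.006, 0.733, 0.68, -0.003]
force: [0.6, -0.7, -1.9]
grip_width: 0.139
```

```bash
python3 st.py; python3 - <<'E'
import numpy as np
# station-frame TCP path for grasp on radius 250, tool turning with lid
a=np.arange(0,.61,.05); x=100-250*np.cos(a)-44*np.sin(a); z=107+250*np.sin(a)-44*np.cos(a)
for i in range(1,len(a)): print(round(a[i],2),"dx",round((x[i]-x[i-1])*.998,1),"dy",round(-(x[i]-x[i-1])*.064,1),"dz",round(z[i]-z[i-1],1))
E
```

```text
t 10.42 tcp [460.4 156.1  64.2] z [-0.013  0.005 -1.   ] y [ 0.997 -0.074 -0.013] G [461.  155.9 108.2] F [ 0.6 -0.7 -1.9] w 0.139 j [0.08 0.4  1.78 0.01 0.97 0.15]
G st [-150.    17.8  108.2] ang 0.0049 rad 250.0 pitch 0.013
0.05 dx -1.9 dy 0.1 dz 12.5
0.1 dx -1.3 dy 0.1 dz 12.6
0.15 dx -0.6 dy 0.0 dz 12.7
0.2 dx 0.0 dy -0.0 dz 12.7
0.25 dx 0.6 dy -0.0 dz 12.7
0.3 dx 1.3 dy -0.1 dz 12.6
0.35 dx 1.9 dy -0.1 dz 12.5
0.4 dx 2.5 dy -0.2 dz 12.4
0.45 dx 3.1 dy -0.2 dz 12.3
0.5 dx 3.8 dy -0.2 dz 12.1
0.55 dx 4.4 dy -0.3 dz 11.9
0.6 dx 4.9 dy -0.3 dz 11.7
```

Bar gripped (opening 0.139, about a 14 mm bar). I start the swing slowly.

play_rows([
  [0, 0, 0, 0, 0, 0, -1],
  [-1, 0, 6, 0.002, 0.025, 0, -1],
  [-1, 0, 6, 0.002, 0.025, 0, -1],
  [-0.7, 0, 6, 0.002, 0.025, 0, -1],
  [0, 0, 0, 0, 0, 0, -1],
])

```text
time_s: 10.83
eef_pos: [458.0, 156.3, 83.9]
ee_rot: [-0.034, 0.732, 0.68, -0.029]
force: [-2.4, 0.3, -1.7]
grip_width: 0.139
```

```bash
python3 st.py
```

```text
t 10.83 tcp [458.  156.3  83.9] z [-0.089  0.011 -0.996] y [ 0.993 -0.073 -0.089] G [461.9 155.8 127.7] F [-2.4  0.3 -1.7] w 0.139 j [0.08 0.41 1.71 0.02 1.11 0.14]
G st [-149.1   17.8  127.7] ang 0.0831 rad 249.9 pitch 0.09
```

play_rows([
  [-1, 0, 12, 0.003, 0.05, 0, -1],
  [-0.5, 0, 12, 0.003, 0.05, 0, -1],
  [0, 0, 12, 0.003, 0.05, 0, -1],
  [0.5, 0, 12, 0.003, 0.05, 0, -1],
  [0, 0, 0, 0, 0, 0, -1],
])

```text
time_s: 11.25
eef_pos: [458.2, 156.2, 134.1]
ee_rot: [-0.107, 0.725, 0.673, -0.098]
force: [-6.9, 0.1, 0.2]
grip_width: 0.14
```

```bash
python3 st.py
```

```text
t 11.25 tcp [458.2 156.2 134.1] z [-0.286  0.023 -0.958] y [ 0.955 -0.071 -0.287] G [470.8 155.2 176.3] F [-6.9  0.1  0.2] w 0.14 j [0.06 0.46 1.51 0.04 1.46 0.13]
G st [-140.1   17.8  176.3] ang 0.2809 rad 249.9 pitch 0.291
```

play_rows([
  [1.5, 0, 12.5, 0.003, 0.048, 0, -1],
  [2, 0, 12.5, 0.003, 0.048, 0, -1],
  [2.7, 0, 12, 0.003, 0.048, 0, -1],
  [3.3, 0, 12, 0.003, 0.048, 0, -1],
  [0, 0, 0, 0, 0, 0, -1],
])

```text
time_s: 11.67
eef_pos: [468.8, 155.3, 183.4]
ee_rot: [-0.174, 0.712, 0.66, -0.164]
force: [-7.3, 0.4, 2.6]
grip_width: 0.145
```

```bash
python3 st.py
```

```text
t 11.67 tcp [468.8 155.3 183.4] z [-0.463  0.032 -0.886] y [ 0.883 -0.067 -0.464] G [489.1 153.9 222.4] F [-7.3  0.4  2.6] w 0.145 j [0.05 0.56 1.28 0.06 1.79 0.12]
G st [-121.7   17.6  222.4] ang 0.4797 rad 249.9 pitch 0.483
```

play_rows([
  [3.7, 0, 12, 0.003, 0.048, 0, -1],
  [4.2, 0, 12, 0.003, 0.048, 0, -1],
  [0, 0, 0, 0, 0, 0, -1],
  [0, 0, 0, 0, 0, 0, -1],
])

```text
time_s: 12.0
eef_pos: [476.6, 154.7, 205.2]
ee_rot: [-0.206, 0.703, 0.652, -0.196]
force: [-5.0, -0.9, 0.9]
grip_width: 0.136
```

```bash
python3 st.py; python3 - <<'E'
from h import *
from rig import optics
for n in("side","top"):
    c=optics.capture(n); np.savez(f"pics/{n}11.npz",**c)
a=dict(np.load("pics/side11.npz"))["img"][110:210,230:380]; b=dict(np.load("pics/top11.npz"))["img"][160:300,190:350]
cv2.imwrite("pics/p11.png",np.hstack([cv2.resize(a,(440,300),interpolation=cv2.INTER_CUBIC),cv2.resize(b,(343,300),interpolation=cv2.INTER_CUBIC)]))
E
```

```text
t 12.0 tcp [476.6 154.7 205.2] z [-0.544  0.035 -0.838] y [ 0.836 -0.065 -0.545] G [500.5 153.1 242.1] F [-5.  -0.9  0.9] w 0.136 j [0.05 0.62 1.16 0.06 1.94 0.13]
G st [-110.4   17.6  242.1] ang 0.5708 rad 250.0 pitch 0.576
```

View pics/p11.png

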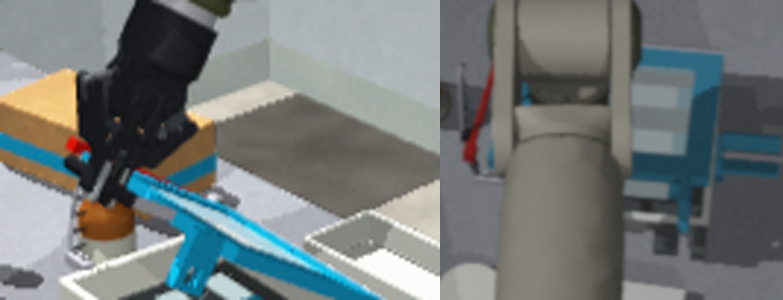

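Side crop: the gripper holds the bar, the red tip shows just at (75,145) of the crop, and the lid edge rises nearly parallel to the red arm. That was my last view. The rest is numeric: lid corner and red tip in the wrist camera, plus the lid edge in the top view.

```bash
python3 - <<'E'
from h import *
from rig import optics
o=np.array([609.5,128.5,0]); Rr=R.from_rotvec([0,0,-0.064]); T=lambda p:o+Rr.apply(p); inv=lambda w:Rr.inv().apply(np.array(w)-o)
L=lambda t,r,y,n=0:T([100-r*np.cos(t)-n*np.sin(t),y,107+r*np.sin(t)+n*np.cos(t)])  # n: height above mid-plane
ang=lambda q:(np.arctan2(q[2]-107,100-q[0]),np.hypot(q[2]-107,100-q[0]))
c=optics.capture("wrist"); np.savez("pics/wrist11.npz",**c); im=c["img"]
red=(mask(im,(0,140,50),(7,255,255))|mask(im,(172,140,50),(180,255,255))); red[300:]=0
k=largest(red); print("red",cv2.boundingRect(k),cv2.contourArea(k),cv2.approxPolyDP(k,3,True).reshape(-1,2).tolist())
b=largest(mask(im,(90,120,40),(108,255,255))); print("blue",cv2.approxPolyDP(b,4,True).reshape(-1,2).tolist())
for t in(.55,.6,.65):
    print(t,"tip y137/143 n+4",[np.round(proj(c,L(t,200,y,4),True),1).tolist() for y in(137,143)],"r100",np.round(proj(c,L(t,100,140,4),True),1),"lid corner",np.round(proj(c,L(t,200,120,7),True),1),np.round(proj(c,L(t,0,120,7),True),1),np.round(proj(c,L(t,200,-120,7),True),1))
d=dict(np.load("pics/top11.npz")); b=mask(d["img"],(90,120,60),(105,255,255)); b[:160]=0;b[300:]=0;b[:,:190]=0;b[:,360:]=0
k=largest(b); print("top blue",cv2.approxPolyDP(k,2,True).reshape(-1,2).tolist())
for t in(.55,.6): print(t,[np.round(proj(d,L(t,r,y,7)),1).tolist() for r,y in((200,-120),(0,-120))])
E
```

```text
red (456, 0, 184, 48) 2632.5 [[456, 0], [457, 5], [504, 14], [517, 7], [539, 11], [639, 47], [638, 28], [566, 0]]
blue [[464, 39], [452, 47], [450, 179], [462, 185], [459, 208], [449, 208], [435, 333], [503, 368], [529, 247], [539, 134], [639, 149], [639, 80], [556, 55]]
0.55 tip y137/143 n+4 [[444.0, 0.8], [442.9, -13.8]] r100 [641.1  43.3] lid corner [440.3  43. ] [736.1 120.9] [391.8 514.5]
0.6 tip y137/143 n+4 [[453.1, -8.4], [451.8, -23.8]] r100 [648.2  41.9] lid corner [449.4  36.4] [735.6 120.8] [393.8 527.3]
0.65 tip y137/143 n+4 [[465.1, -18.5], [463.4, -34.8]] r100 [655.8  40.7] lid corner [461.4  29. ] [735.1 120.7] [396.8 540.4]
top blue [[284, 183], [285, 190], [309, 193], [305, 232], [281, 232], [280, 239], [281, 243], [297, 245], [297, 252], [301, 254], [300, 266], [304, 267], [306, 248], [314, 245], [320, 186]]
0.55 [[314.4, 247.0], [320.3, 186.8]]
0.6 [[314.6, 244.2], [320.3, 186.9]]
```

```bash
python3 - <<'E'
from h import *
o=np.array([609.5,128.5,0]); Rr=R.from_rotvec([0,0,-0.064]); T=lambda p:o+Rr.apply(p); inv=lambda w:Rr.inv().apply(np.array(w)-o)
def ang(c,p,y,n,f):
    q=inv(onplane(c,*p,Rr.apply([0,1,0]),T([0,y,0]),f)); r=np.hypot(100-q[0],q[2]-107); return round(np.arctan2(q[2]-107,100-q[0])-np.arcsin(n/r),3),round(r,0)
c=dict(np.load("pics/wrist11.npz")); im=c["img"]
red=(mask(im,(0,140,50),(7,255,255))|mask(im,(172,140,50),(180,255,255)))[:80]; bl=mask(im,(90,120,40),(108,255,255))
for x in(560,580,600,620,635):
    r=np.where(red[:,x])[0]; b=np.where(bl[:150,x])[0]
    print(x,"red",r[0],r[-1],"low",ang(c,(x,r[-1]+.5),137,-4,True),"up",ang(c,(x,r[0]-.5),143,4,True),"lid",b[0],ang(c,(x,b[0]-.5),120,7,True))
s=dict(np.load("pics/side11.npz")); im=s["img"]; b=mask(im,(90,120,60),(105,255,255)); b[:110]=0;b[215:]=0;b[:,:250]=0;b[:,400:]=0
k=largest(b); print(cv2.approxPolyDP(k,1.5,True).reshape(-1,2).tolist())
for t in(.55,.6): print(t,[np.round(proj(s,T([100-r*np.cos(t)-n*np.sin(t),-120,107+r*np.sin(t)+n*np.cos(t)])),1).tolist() for r,n in((200,7),(200,-7),(0,7),(0,-7))])
E
```

```text
560 red 0 19 low (np.float64(0.612), np.float64(156.0)) up (np.float64(0.598), np.float64(160.0)) lid 56 (np.float64(0.583), np.float64(163.0))
580 red 5 25 low (np.float64(0.614), np.float64(146.0)) up (np.float64(0.607), np.float64(151.0)) lid 62 (np.float64(0.575), np.float64(152.0))
600 red 12 32 low (np.float64(0.613), np.float64(134.0)) up (np.float64(0.609), np.float64(140.0)) lid 67 (np.float64(0.58), np.float64(142.0))
620 red 20 40 low (np.float64(0.609), np.float64(120.0)) up (np.float64(0.61), np.float64(128.0)) lid 73 (np.float64(0.58), np.float64(130.0))
635 red 27 46 low (np.float64(0.609), np.float64(109.0)) up (np.float64(0.607), np.float64(117.0)) lid 78 (np.float64(0.578), np.float64(119.0))
[[274, 168], [273, 173], [289, 179], [288, 184], [293, 188], [286, 203], [288, 206], [298, 208], [305, 194], [308, 197], [358, 214], [360, 213], [357, 208], [304, 177], [291, 173], [291, 171], [302, 166], [303, 161], [288, 168], [286, 172], [279, 168]]
0.55 [[308.5, 194.3], [310.9, 197.8], [359.4, 210.7], [361.2, 213.8]]
0.6 [[310.2, 190.7], [312.7, 194.0], [359.3, 210.8], [361.3, 213.7]]
```

The wrist view gives red arm 0.609 and lid 0.579, so I raise by 0.030.

play_rows([
  [2.6, 0, 6.5, 0.002, 0.028, 0, -1],
  [0, 0, 0, 0, 0, 0, -1],
  [0, 0, 0, 0, 0, 0, -1],
])

```text
time_s: 12.4
eef_pos: [478.7, 154.5, 210.2]
ee_rot: [-0.214, 0.701, 0.649, -0.204]
force: [-3.7, -1.7, 1.0]
grip_width: 0.141
```

```bash
cat > cmp.py <<'E'
from st import *
def ang(c,p,y,n):
    q=inv(onplane(c,*p,Rr.apply([0,1,0]),T([0,y,0]),True)); r=np.hypot(100-q[0],q[2]-107); return np.arctan2(q[2]-107,100-q[0])-np.arcsin(n/r)
c=optics.capture("wrist"); im=c["img"]
red=(mask(im,(0,140,50),(7,255,255))|mask(im,(172,140,50),(180,255,255)))[:80]; bl=mask(im,(90,120,40),(108,255,255))
A=[]
for x in range(585,638,3):
    r=np.where(red[:,x])[0]; b=np.where(bl[:150,x])[0]
    if r[0]>0: A.append((ang(c,(x,r[-1]+.5),137,-4),ang(c,(x,r[0]-.5),143,4),ang(c,(x,b[0]-.5),120,7)))
print("red low, up, lid",np.median(A,0).round(4))
E
python3 cmp.py
```

```text
t 12.4 tcp [478.7 154.5 210.2] z [-0.563  0.035 -0.826] y [ 0.823 -0.065 -0.564] G [503.4 152.9 246.6] F [-3.7 -1.7  1. ] w 0.141 j [0.04 0.63 1.13 0.07 1.98 0.13]
G st [-107.4   17.6  246.6] ang 0.5923 rad 250.0 pitch 0.599
red low, up, lid [0.6093 0.6082 0.5996]
```

play_rows([
  [1, 0, 2.7, 0, 0.01, 0, -1],
  [0, 0, 0, 0, 0, 0, -1],
  [0, 0, 0, 0, 0, 0, -1],
])

```text
time_s: 12.7
eef_pos: [479.7, 154.3, 212.4]
ee_rot: [-0.216, 0.7, 0.648, -0.206]
force: [-2.5, -1.9, -0.7]
grip_width: 0.141
```

```bash
python3 cmp.py
```

```text
t 12.7 tcp [479.7 154.3 212.4] z [-0.57   0.035 -0.821] y [ 0.819 -0.065 -0.571] G [504.7 152.8 248.5] F [-2.5 -1.9 -0.7] w 0.141 j [0.04 0.64 1.12 0.07 1.99 0.13]
G st [-106.1   17.5  248.5] ang 0.6018 rad 250.0 pitch 0.607
red low, up, lid [0.616  0.6096 0.6091]
```

Aligned. I hold still, then check for drift and that the pin is still parked.

play_rows([
  [0, 0, 0, 0, 0, 0, -1],
  [0, 0, 0, 0, 0, 0, -1],
  [0, 0, 0, 0, 0, 0, -1],
  [0, 0, 0, 0, 0, 0, -1],
  [0, 0, 0, 0, 0, 0, -1],
])

```text
time_s: 13.17
eef_pos: [479.6, 154.3, 212.3]
ee_rot: [-0.216, 0.7, 0.649, -0.206]
force: [-2.5, -1.2, -0.0]
grip_width: 0.138
```

```bash
python3 cmp.py; python3 - <<'E'
from h import *
from rig import optics
o=np.array([609.5,128.5,0]); Rr=R.from_rotvec([0,0,-0.064])
def cen(c):
    m=mask(c["img"],(18,110,70),(35,255,255)); p=proj(c,o+Rr.apply([-10,-222,75])); r=m*0; x,y=int(p[0]),int(p[1]); r[y-15:y+15,x-25:x+25]=m[y-15:y+15,x-25:x+25]
    M=cv2.moments(r,True); return p.round(1),(round(M["m10"]/M["m00"],1),round(M["m01"]/M["m00"],1)),M["m00"]
for n in("side","top"): print(n,cen(optics.capture(n)))
print("side9",cen(dict(np.load("pics/side9.npz"))))
E
```

```text
t 13.17 tcp [479.6 154.3 212.3] z [-0.569  0.035 -0.821] y [ 0.819 -0.065 -0.57 ] G [504.7 152.8 248.4] F [-2.5 -1.2 -0. ] w 0.138 j [0.04 0.64 1.12 0.07 1.99 0.13]
G st [-106.2   17.5  248.4] ang 0.6012 rad 250.0 pitch 0.607
red low, up, lid [0.6153 0.6091 0.6085]
side (array([353.9, 252.2]), (353.5, 252.2), 96.0)
top (array([357.2, 234.2]), (357.6, 234.5), 69.0)
side9 (array([353.9, 252.2]), (353.5, 252.2), 96.0)
```

Steady, the lid matches the index arm, and the pin is on its spot in both views. I'm handing it in.

```bash
python3 -c "
from rig import ctrl,sense
print(ctrl.finish_job()); s=sense(); print(s['time_s'],s['grip_width'],s['eef_pos'])"
```

```text
the job is handed in; nothing more can be done
None
the job is handed in; nothing more can be done
```

I drew the lock pin straight out and laid it in the blue V notch with its yellow grip beyond the open end. I then swung the lid up by its bar to the red index arm. The job was handed in at about 13 s, still holding the lid.

**Last checks:**
- **Lid angle:** the wrist camera put the lid at 0.609 rad. The two edges of the red arm read 0.609 and 0.615 rad, so they agree to within about 0.006 rad. The arm's own position gave a slightly lower lid angle, 0.601 rad. An earlier two-camera measurement of the red tip gave about 0.606 rad.
- **Hold:** the lid angle moved by less than 0.001 rad over five hold rows (about 0.4 s). Wrist force stayed near 3 N, and the grip was still closed on the bar.
- **Pin:** its grip was within 0.5 pixel of the notch position in both the side and top views. It had not moved since I let go of it.

**Disagreement:** the pads sit about 25 mm further back along the tool than the reported tool position implies. My first try at the pin therefore closed on air just above the grip. In that try the tool rose about 4 mm, so it may have brushed the grip, but the pin did not move. I allowed for the offset afterwards.

I did not measure the red arm's joint or the other bench items separately at the end. Nothing in the moves or the forces suggested contact with them.

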